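# Restock the counter display chest

### The arm

A 7-joint arm with a two-finger parallel gripper is mounted at the origin on the work surface. World frame = base frame: x ahead of the robot, y to its left, z up, the work surface at z = 0. Lengths are in m, angles in rad, forces in N, time in s.
With the tool pointing down it reaches from about 0.425 to 0.925 m from the base axis. Payload 6.8 kg.
Tool frame: the origin (TCP) lies between the finger pads; the fingertips stand 14 mm ahead of it and the grasp point (between the pads) lies 5 mm behind it; z points along the fingers, x is the direction in which the jaws open and shut, and the axes are right-handed (so a half turn about z gives the same grasp; the last joint's range is limited). The gripper opens to 88 mm and grips with 3 to 60 N. Pads are 20 mm wide; open, the fingers measure 115 mm over their backs; the gripper's body (75 mm by 178 mm) begins 61 mm behind the grasp point.
Start: joints at [-1.377, 0.477, 0.022, 1.555, -0.011, 1.109, -0.083], TCP at [0.201, 0.645, 0.237] pointing down, gripper open.
Joint ranges: [-2.96, 2.96], [-0.34, 2.1], [-1.41, 1.46], [0.24, 2.44], [-1.37, 4.51], [0.17, 1.92], [-2.96, 2.96]. Speed limits (rad/s): [2.39, 2.39, 3.14, 3.14, 3.14, 3.14, 3.14].

### API

Orientations are given as a unit quaternion [w, x, y, z].
In Python, from plant import manip gives the robot as it stands.
- The arm moves only by the tool move_arm, never from a script. Its argument "deltas" is text: rows parted by semicolons, each of 7 numbers parted by spaces: the turn, a rotation vector about the tool's x, y, z in units of 60 degrees (1.0 is 60 degrees), then the shift along the tool's x, y, z in units of 0.3 m (1.0 is 0.3 m), then the opening, from 0 (shut) to 1 (fully open). In form: ax ay az dx dy dz fingers; .... A call has 1 to 12 rows; each row is the pose to reach, as a shift and turn from the pose commanded when the call began, along the tool's axes at that moment; what a row does not reach only later rows make up. A row lasts 1/12 s, in which the tool goes at most 41.7 mm and 7.16 degrees, less where a joint would pass 70% of its speed; a pose out of reach is approached as far as the arm can. A call with a number of a shift or a turn outside -1 to 1 is refused whole. A call with a gripper value outside its range is refused whole. The fingers move at their own pace and stop on an object; the grip force is fixed at half the most. Time passes only in rows, so rows that repeat a pose let the fingers close. It gives the time, the measured TCP pose, the force and the opening at its end, in the units of the state.
- manip.state(): the state, without advancing time (a new reading comes with each control period).
- manip.snapshot(name): name is "scene" or "top" or "wrist"; returns the picture (384x512x3 uint8, red, green, blue); there is no depth.
- manip.camera_params(name): a dict with "K" (3x3 intrinsics, pixels), "R" (3x3) and "t" (3): a world point X has camera coordinates R X + t. Camera axes: x right, y down, z forward; pixel columns grow to the right and rows downward; lengths in m; the calibration is good to about 2 mm. A picture is of the moment at which its call begins: read the wrist's pose just before it. camera_params takes no time and is no camera call; for the wrist camera it gives the pose at the moment of the call.
- manip.hand_in(): hands the job in, once; it reports no verdict.
The state is a dict: "t": time; "q": joint angles; "dq": joint speeds; "tau": joint torques, N m; "position": TCP position; "eef_rot": TCP orientation; "contact_force": force on the tool from outside, world axes, zero at the start; "torque": the same for the moment, N m; "opening": finger opening in m.
Only numpy, scipy, OpenCV 4.12 (cv2) and the standard library are available. Lean on these libraries where they do the work, as an engineer would, in place of code of your own. Each camera call takes 0.05 s, during which the arm holds its last target. There are 200 camera calls.

### The job

Restock the chocolate display chest: lift its loose cover off by the handle and set it down upright in the middle of the dark mat, then put the long carton and the short carton, right way up, flat on the floor of the bay of matching length. Finally put the cover back on the chest, fully down all round; lower things into place rather than dropping them, and leave the jar, bowl and tin where they stand.

Things in the scene. Friction and masses are not known exactly. Their poses are not given: they have to be found in the camera images.
- chest: Wooden chest, fixed to the counter. Base board 212 (x) x 100 (y) x 10 mm; on it walls 16 mm high, 4 mm thick (tops 26 mm above the counter), 187 x 74 mm outside, and a 4 mm divider make two open bays in a row along x, hidden by the cover at first. The cover slips round the walls and stands on the board's rim. Origin: centre of underside, on the counter; x lengthwise, towards the long bay; z up.
- long_bay (a point): Centre of the floor of the chest's long bay, 10 mm above the counter; the bay is 105 mm (chest's x) by 66 mm (chest's y) inside. It lies 37 mm from the chest's centre along its +x. Axes as the chest's.
- short_bay (a point): Centre of the floor of the chest's short bay, 10 mm above the counter; the bay is 70 mm (chest's x) by 66 mm (chest's y) inside. It lies 54.5 mm from the chest's centre along its -x. Axes as the chest's.
- cover: Loose dark wooden cover, a deep upturned box open below, 199 (x) x 86 (y) x 62 mm without handle, about 0.35 kg. Inside 193 x 80 mm and 58 mm deep: 3 mm clearance each side round the chest's walls; fits either way round. Starts on the chest, x along the chest's x. Origin: centre of its lower rim (10 mm above the counter on the chest, 4 mm on the mat).
- cover_handle (a point): Centre of the cover's brass bar handle, 85 mm above the cover's origin. The bar runs along the cover's x: 100 mm long, 16 mm wide (y), 18 mm high (76 to 94 mm above the cover's origin), with 14 mm free below it to the roof; posts of 10 mm diameter 38 mm either side of the centre. Axes as the cover's.
- long_carton: Closed rigid cardboard carton with a brass band, the longer of two on the counter: 95 mm (x) by 56 mm (y) by 50 mm high, about 0.2 kg. Origin: centre of its underside, z up. Either way round along x is right.
- short_carton: Closed rigid cardboard carton with a brass band, the shorter of the two: 60 mm (x) by 56 mm (y) by 50 mm high, about 0.13 kg. In its bay it goes with its 60 mm side along the chest's x. Origin: centre of its underside, z up. Either way round is right.
- mat: Flat dark rubber mat, fixed to the counter, 240 mm (x) by 130 mm (y), 4 mm thick, where the cover is set aside. Origin: centre of its underside, on the counter.
- jar: Bystander: amber glass jar with brass cap, 68 mm diameter, 85 mm high, standing on the counter. Origin: centre of its underside.
- bowl: Bystander: brown earthenware bowl, 110 mm diameter, 45 mm high. Origin: centre of its underside.
- tin: Bystander: round brass tin, 88 mm diameter, 66 mm high. Origin: centre of its underside.
There are look-alikes about, which are no part of the job. There is more than one size of the cover; the job needs the larger. What is shaped like the long_carton but green or red is not meant.

How it is judged:
By the outcome, as a careful person would: the job done as asked, in the order asked, and still so for the second after the job is handed in, with the robot touching nothing.
It also fails if it takes over 72 s, if anything falls off the work surface, if the arm or the gripper's body presses on something with over 40 N, if the wrist force passes 120 N, or if a joint passes its speed limit or range.

## Working session

There is one attempt and no reset: what is moved stays moved. The work goes in short steps, Python scripts to look and compute and a tool call to move; the robot and the scene stay as the last step left them, time stands still between calls to the robot, and variables do not carry over. Pictures are saved under pics/ and viewed, about 8 in all and at most 12, crops included, and the job is handed in when it is done.

Besides the shell and the picture viewer there is one more tool, called as name(argument=value, ...) on one line, values as JSON. move_arm: Moves the arm, as the interface text tells. Its arguments: {"type":"object","properties":{"deltas":{"type":"string"}},"required":["deltas"]}

```bash
ls; mkdir -p pics
cat > h.py <<'E'
import numpy as np, cv2
from plant import manip
def snap(cam,name):
    P=manip.camera_params(cam); im=manip.snapshot(cam)
    cv2.imwrite(f'pics/{name}.png',im[:,:,::-1]); np.savez(f'pics/{name}.npz',im=im,**{k:np.array(P[k]) for k in('K','R','t')})
    return im,P
def load(name): 
    d=np.load(f'pics/{name}.npz'); return d['im'],d
def ray(P,uv,z):
    uv=np.atleast_2d(np.array(uv,float)); K,R,t=[np.array(P[k]) for k in('K','R','t')]
    d=(R.T@np.linalg.inv(K)@np.c_[uv,np.ones(len(uv))].T).T; c=-R.T@t
    return c+d*((z-c[2])/d[:,2])[:,None]
def proj(P,X):
    X=np.atleast_2d(X);x=(np.array(P['K'])@(np.array(P['R'])@X.T+np.array(P['t'])[:,None])).T
    return x[:,:2]/x[:,2:]
E
python3 - <<'E'
from h import *
s=manip.state();print(s)
a,P=snap('top','top0');b,Q=snap('scene','scene0')
for p in(P,Q):print(p['K'],-np.array(p['R']).T@p['t'])
cv2.imwrite('pics/both.png',cv2.resize(np.vstack([a,b]),None,fx=.78,fy=.78)[:,:,::-1])
cv2.imwrite('pics/top0b.png',cv2.resize(a,(800,600))[:,:,::-1])
E
```

```text
pics
{'t': 0.0, 'q': array([-1.3770937 ,  0.47775867,  0.02232575,  1.5564047 , -0.01152065,
        1.10929442, -0.08306084]), 'dq': array([ 6.91770476e-04,  1.68611809e-04, -5.59096470e-04,  4.63311309e-05,
        8.05248488e-05,  8.19108076e-04,  1.73511121e-03]), 'tau': array([-4.11886504e-04, -5.82854533e+01,  1.53450619e+00, -2.72609121e+01,
       -5.43140236e-02,  1.70354237e-02,  1.73169478e-04]), 'position': array([0.20047022, 0.64396214, 0.23572894]), 'eef_rot': array([ 5.55318985e-04,  8.05350645e-01,  5.92798098e-01, -6.68142712e-04]), 'contact_force': array([ 0.47662232, -0.15274064, -0.66759506]), 'torque': array([-0.02486973,  0.00135113,  0.01731626]), 'opening': 0.08744475294449228}
[[471.23612851   0.         252.6970055 ]
 [  0.         471.23612851 198.99288468]
 [  0.           0.           1.        ]] [ 0.40968217 -0.09758156  1.22026212]
[[392.35792807   0.         254.62232168]
 [  0.         392.35792807 190.3813533 ]
 [  0.           0.           1.        ]] [1.16704391 0.32962408 0.75856067]
```

View pics/top0b.png

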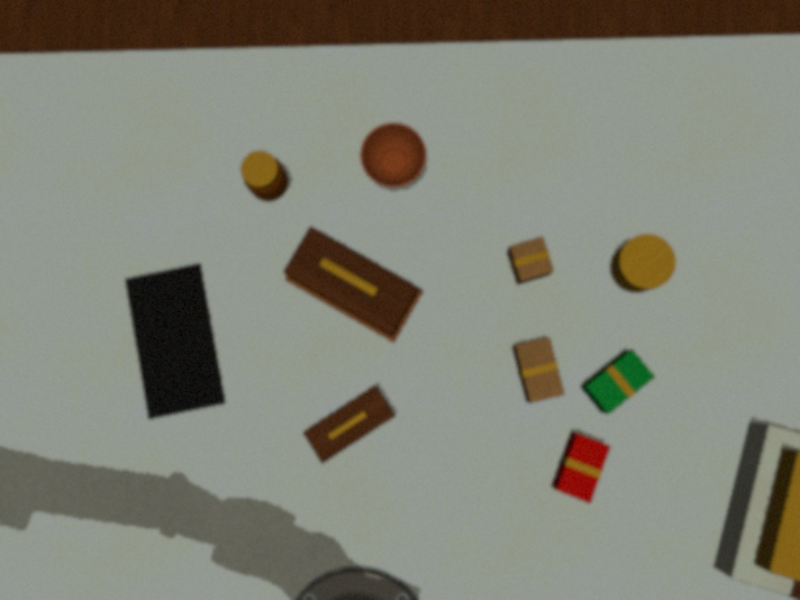

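View pics/scene0.png

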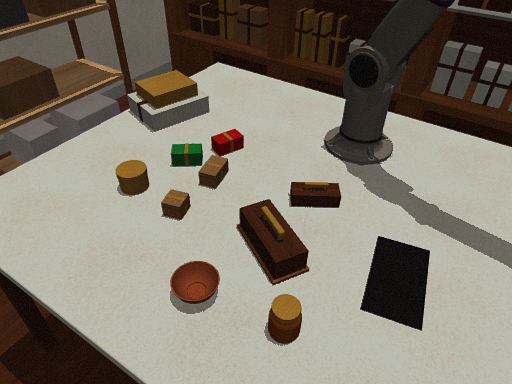

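The top view (800×600 copy) shows these candidates:
- **Covers:** the larger one is at (353,285) and on a board, so that's the one. The small one at (350,423) is a look-alike.
- **Brown cartons:** long at (539,369), short at (530,260).
- **Look-alike cartons:** green (619,380) and red (582,466).
- **Others:** mat (176,341), jar (262,170), bowl (393,155), tin (646,262).

Next I measure them.

```bash
cat >> h.py <<'E'
def rects(P,mask,z,amin=60):
    out=[]
    cs,_=cv2.findContours(mask.astype(np.uint8),cv2.RETR_EXTERNAL,cv2.CHAIN_APPROX_NONE)
    for c in cs:
        if cv2.contourArea(c)<amin: continue
        w=ray(P,c[:,0],z)[:,:2]
        (cx,cy),(a,b),th=cv2.minAreaRect((w*1000).astype(np.float32))
        if a<b: a,b,th=b,a,th+90
        out.append((c[:,0].mean(0).round(0),[round(cx/1000,4),round(cy/1000,4)],round(a),round(b),round((th+90)%180-90,1)))
    return out
def hsv(im): return cv2.split(cv2.cvtColor(im,cv2.COLOR_RGB2HSV).astype(int) if 0 else cv2.cvtColor(im,cv2.COLOR_RGB2HSV))
E
python3 - <<'E'
from h import *
im,P=load('top0');h,s,v=hsv(im)
for n,(x,y) in dict(cover=(230,190),handle=(223,177),long=(342,225),band=(345,237),mat=(110,220),counter=(300,100),side=(215,200)).items(): print(n,h[y,x],s[y,x],v[y,x])
k=(slice(60,330))
br=((h>=17)&(h<28)&(s>180)&(v>90)); br[:70]=0
print('brass@.104');[print(r) for r in rects(P,br,.104,25)]
ca=((s>100)&(v>60)); ca[:70]=0;ca[:, 450:]=0
print('sat@.05');[print(r) for r in rects(P,ca,.05,100)]
m=(v<40); m[:70]=0
print('dark@.004');[print(r) for r in rects(P,m,.004,300)]
E
```

```text
cover 14 176 61
handle 21 211 138
long 16 152 109
band 21 211 140
mat 38 78 13
counter 47 23 155
side 45 20 150
brass@.104
(array([372., 299.]), [0.2858, -0.3462], 50, 10, 67.6)
(array([506., 333.]), [0.2132, -0.6385], 181, 40, -3.9)
(array([222., 272.]), [0.352, 0.0033], 66, 12, -57.3)
(array([396., 243.]), [0.4139, -0.4074], 50, 10, 37.9)
(array([344., 236.]), [0.4315, -0.286], 50, 14, -76.8)
(array([223., 177.]), [0.5776, -0.0005], 97, 15, 59.2)
(array([339., 165.]), [0.6001, -0.2801], 51, 12, -73.5)
(array([413., 167.]), [0.593, -0.455], 80, 75, -64.3)
(array([166., 109.]), [0.7484, 0.1352], 53, 52, 0.1)
sat@.05
(array([372., 299.]), [0.2806, -0.3573], 95, 61, -22.9)
(array([223., 271.]), [0.352, 0.0048], 133, 53, -58.3)
(array([396., 244.]), [0.4126, -0.4207], 94, 57, -53.9)
(array([344., 236.]), [0.4331, -0.2956], 91, 59, 13.2)
(array([339., 166.]), [0.6079, -0.2881], 60, 58, -74.2)
(array([413., 167.]), [0.6016, -0.473], 90, 84, -64.3)
(array([235., 184.]), [0.5742, -0.0012], 207, 93, 59.1)
(array([167., 110.]), [0.7608, 0.1452], 71, 62, 44.1)
(array([251.,  99.]), [0.7852, -0.07], 105, 102, -1.0)
dark@.004
(array([112., 218.]), [0.4908, 0.2986], 232, 123, 10.9)
```

```bash
cat >> h.py <<'E'
from scipy.spatial.transform import Rotation as Ro
def goal(x,y,z,th,maxu=1.0):
    "deltas to TCP x,y,z pointing down, tool-x at world angle th (deg)"
    s=manip.state();p=s['position'];R=Ro.from_quat(np.roll(s['eef_rot'],-1))
    a=np.radians(th);T=Ro.from_matrix(np.array([[np.cos(a),np.sin(a),0],[np.sin(a),-np.cos(a),0],[0,0,-1]]).T@np.eye(3)) if 0 else Ro.from_matrix(np.column_stack([[np.cos(a),np.sin(a),0],[np.sin(a),-np.cos(a),0],[0,0,-1]]))
    rv=(R.inv()*T).as_rotvec()/(np.pi/3); d=R.inv().apply(np.array([x,y,z])-p)/.3
    k=max(1,abs(d).max()/maxu,abs(rv).max()/maxu)
    print('t %.2f'%s['t'],'p',p.round(4),'th %.2f'%np.degrees(np.arctan2(*R.as_matrix()[1::-1,0])),'F',s['contact_force'].round(1),'op %.4f'%s['opening'],'q',s['q'].round(2))
    print('rot',rv.round(4),'d',d.round(4),'rows>=',max(abs(np.linalg.norm(d)*.3/.0417),np.linalg.norm(rv)*60/7.16).__round__(1),'scaled 1/%.2f:'%k,(rv/k).round(3),(d/k).round(3))
E
python3 -c "
from h import *
goal(.5776,-.0005,.24,-30.8)"
```

```text
t 0.10 p [0.2005 0.644  0.2358] th 72.71 F [ 0.2 -0.9 -1.5] op 0.0880 q [-1.38  0.48  0.02  1.56 -0.01  1.11 -0.08]
rot [1.5000e-03 1.0000e-03 1.7252e+00] d [-1.6777  1.8387 -0.0111] rows>= 17.9 scaled 1/1.84: [0.001 0.001 0.938] [-0.912  1.    -0.006]
```

move_arm(deltas="0 0 0.93 -0.91 0.99 -0.01 1;0 0 0.93 -0.91 0.99 -0.01 1;0 0 0.93 -0.91 0.99 -0.01 1;0 0 0.93 -0.91 0.99 -0.01 1;0 0 0.93 -0.91 0.99 -0.01 1;0 0 0.93 -0.91 0.99 -0.01 1;0 0 0.93 -0.91 0.99 -0.01 1;0 0 0.93 -0.91 0.99 -0.01 1;0 0 0.93 -0.91 0.99 -0.01 1;0 0 0.93 -0.91 0.99 -0.01 1")

```text
t: 0.93
position: [0.4045, 0.2915, 0.2396]
eef_rot: [0.0, 0.989, 0.145, -0.0]
contact_force: [0.4, 0.1, -1.2]
opening: 0.0881
```

```bash
python3 -c "
from h import *
goal(.5776,-.0005,.24,-30.8)"
```

```text
t 0.93 p [0.4045 0.2915 0.2396] th 16.69 F [ 0.4  0.1 -1.2] op 0.0881 q [-1.06  0.18  0.35  1.98 -0.07  0.99 -0.38]
rot [ 9.000e-04 -2.000e-04  7.915e-01] d [ 2.732e-01  1.098e+00 -4.000e-04] rows>= 8.1 scaled 1/1.10: [ 0.001 -0.     0.721] [ 0.249  1.    -0.   ]
```

move_arm(deltas="0 0 0.79 0.25 1 0 1;0 0 0.79 0.25 1 0 1;0 0 0.79 0.25 1 0 1;0 0 0.79 0.25 1 0 1;0 0 0.79 0.25 1 0 1;0 0 0.79 0.25 1 0 1;0 0 0.79 0.25 1 0 1;0 0 0.79 0.25 1 0 1;0 0 0.79 0.25 1 0 1;0 0 0.79 0.25 1 0 1")

```text
t: 1.77
position: [0.5619, 0.0294, 0.2392]
eef_rot: [0.0, 0.965, -0.264, -0.0]
contact_force: [-0.5, 0.2, 0.7]
opening: 0.0877
```

Run:
```python
from h import *
goal(.5776,-.0005,.24,-30.8)
im,P=snap('wrist','w1');print(np.array(P['K']).round(0),-np.array(P['R']).T@P['t'])
print(proj(P,[.5776,-.0005,.104]))
h,s,v=hsv(im);br=((h>=17)&(h<28)&(s>180)&(v>90))
[print(r) for r in rects(P,br,.104,100)]
```

```text
t 1.77 p [0.5619 0.0294 0.2392] th -30.62 F [-0.5  0.2  0.7] op 0.0877 q [-0.67  0.33  0.64  1.86 -0.23  1.03 -0.47]
rot [0.0008 0.0005 0.003 ] d [ 0.0957  0.0591 -0.0026] rows>= 0.8 scaled 1/1.00: [0.001 0.001 0.003] [ 0.096  0.059 -0.003]
[[321.   0. 258.]
 [  0. 321. 194.]
 [  0.   0.   1.]] [0.59908021 0.09203469 0.38766766]
[[288.42718244 206.02266753]]
```

View pics/w1.png

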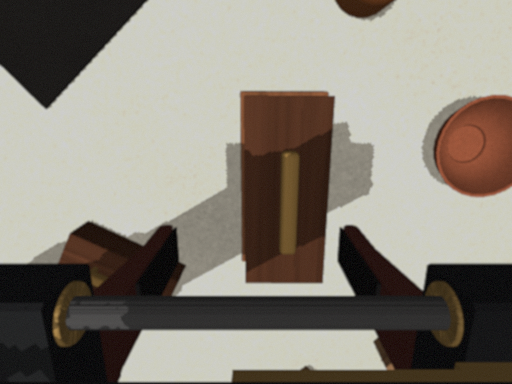

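The wrist view shows the large cover with its handle bar from (290,153) to (287,254), centred near (289,203). My prediction was (288,206), so they agree within 3 px. The small look-alike is partly visible at (100,255), and the mat is at top left.

Run:
```python
from h import *
im,P=load('w1')
h,s,v=hsv(im);print(h[200,289],s[200,289],v[200,289],h[200,310],s[200,310],v[200,310])
br=((h>=18)&(h<30)&(s>130)&(v>60));br[262:]=0
[print(r) for r in rects(P,br,.104,100)]
e=ray(P,[[290,153],[287,254]],.104);d=e[0]-e[1];print(e,np.linalg.norm(d),np.degrees(np.arctan2(d[1],d[0])))
```

```text
18 149 113 10 140 53
(array([288., 201.]), [0.5784, 0.001], 99, 16, 59.0)
[[ 0.60281534  0.04187537  0.104     ]
 [ 0.55266589 -0.04239512  0.104     ]] 0.09806367238003949 59.243082941556374
```

```bash
python3 -c "
from h import *
goal(.578,0.0004,.093,-30.9)"
```

```text
t 1.82 p [0.5615 0.031  0.2392] th -30.47 F [-0.5  0.3  0.5] op 0.0880 q [-0.67  0.33  0.63  1.86 -0.23  1.03 -0.47]
rot [0.0004 0.0011 0.0071] d [0.0995 0.0598 0.4871] rows>= 3.6 scaled 1/1.00: [0.    0.001 0.007] [0.1   0.06  0.487]
```

move_arm(deltas="0 0 0.007 0.1 0.06 0 1;0 0 0.007 0.1 0.06 0.12 1;0 0 0.007 0.1 0.06 0.24 1;0 0 0.007 0.1 0.06 0.36 1;0 0 0.007 0.1 0.06 0.44 1;0 0 0.007 0.1 0.06 0.48 1;0 0 0.007 0.1 0.06 0.487 1;0 0 0.007 0.1 0.06 0.487 1;0 0 0.007 0.1 0.06 0.487 1")

```text
t: 2.57
position: [0.5798, 0.0002, 0.0951]
eef_rot: [-0.001, 0.964, -0.266, 0.001]
contact_force: [-0.3, -0.0, 0.2]
opening: 0.0877
```

```bash
python3 -c "
from h import *
goal(.578,0.0004,.093,-30.9)"
```

```text
t 2.57 p [5.798e-01 2.000e-04 9.510e-02] th -30.87 F [-0.3 -0.   0.2] op 0.0877 q [-0.51  0.55  0.54  1.93 -0.4   0.76 -0.29]
rot [-0.0016 -0.0016  0.0006] d [-0.0055  0.0026  0.0068] rows>= 0.1 scaled 1/1.00: [-0.002 -0.002  0.001] [-0.006  0.003  0.007]
```

move_arm(deltas="0 0 0 -0.005 0.003 0.006 1;0 0 0 -0.005 0.003 0.006 0;0 0 0 -0.005 0.003 0.006 0;0 0 0 -0.005 0.003 0.006 0;0 0 0 -0.005 0.003 0.006 0;0 0 0 -0.005 0.003 0.006 0;0 0 0 -0.005 0.003 0.006 0;0 0 0 -0.005 0.003 0.006 0;0 0 0 -0.005 0.003 0.006 0;0 0 0 -0.005 0.003 0.006 0")

```text
t: 3.4
position: [0.577, -0.0004, 0.0917]
eef_rot: [0.0, 0.964, -0.267, -0.0]
contact_force: [-0.0, 0.5, 0.4]
opening: 0.0314
```

```bash
python3 -c "
from h import *
goal(.578,0.0004,.093,-30.9)"
```

```text
t 3.40 p [ 5.77e-01 -4.00e-04  9.17e-02] th -30.92 F [-0.   0.5  0.4] op 0.0314 q [-0.51  0.55  0.53  1.94 -0.4   0.76 -0.29]
rot [ 0.0001  0.0001 -0.0003] d [ 0.0015 -0.004  -0.0043] rows>= 0.0 scaled 1/1.00: [ 0.  0. -0.] [ 0.001 -0.004 -0.004]
```

move_arm(deltas="0 0 0 0 0 0 0;0 0 0 0 0 0 0;0 0 0 0 0 0 0;0 0 0 0 0 0 0;0 0 0 0 0 0 0;0 0 0 0 0 -0.02 0;0 0 0 0 0 -0.05 0;0 0 0 0 0 -0.1 0;0 0 0 0 0 -0.16 0;0 0 0 0 0 -0.22 0;0 0 0 0 0 -0.28 0;0 0 0 0 0 -0.3 0")

```text
t: 4.4
position: [0.5782, -0.0006, 0.1848]
eef_rot: [-0.001, 0.964, -0.267, 0.002]
contact_force: [0.1, 0.4, -3.0]
opening: 0.0155
```

Run:
```python
from h import *
goal(.491,.2986,.185,-79.1)
im,P=snap('scene','s1');a,P=snap('top','top1')
cv2.imwrite('pics/v4.png',np.hstack([cv2.resize(im[100:340,150:450],(400,320)),cv2.resize(a[90:330,60:360],(400,320))])[:,:,::-1])
h,s,v=hsv(a)
m=(v<40); m[:70]=0
print('dark@.004');[print(r) for r in rects(P,m,.004,300)]
```

```text
t 4.40 p [ 0.5782 -0.0006  0.1848] th -30.94 F [ 0.1  0.4 -3. ] op 0.0155 q [-0.58  0.42  0.62  1.88 -0.3   0.93 -0.36]
rot [-0.0034 -0.0014  0.8027] d [-0.762 -0.706 -0.001] rows>= 7.5 scaled 1/1.00: [-0.003 -0.001  0.803] [-0.762 -0.706 -0.001]
dark@.004
(array([136., 323.]), [0.2151, 0.2328], 241, 82, 72.3)
(array([108., 215.]), [0.4909, 0.2987], 230, 122, 10.8)
(array([233., 150.]), [0.6643, -0.0268], 135, 50, -12.9)
```

View pics/v4.png

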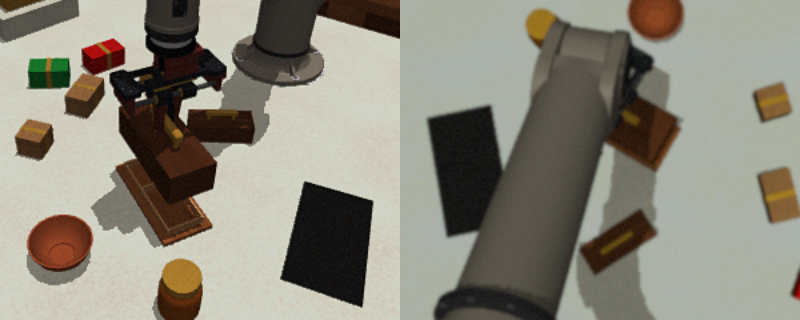

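The view shows the cover held level over the open chest, with the mat clear. I'll move it to the mat.

move_arm(deltas="0 0 0.03 -0.03 -0.03 0 0;0 0 0.1 -0.09 -0.09 0 0;0 0 0.18 -0.17 -0.16 0 0;0 0 0.28 -0.26 -0.24 0 0;0 0 0.38 -0.36 -0.33 0 0;0 0 0.48 -0.46 -0.42 0 0;0 0 0.58 -0.55 -0.51 0 0;0 0 0.67 -0.63 -0.59 0 0;0 0 0.74 -0.7 -0.65 0 0;0 0 0.78 -0.74 -0.69 0 0;0 0 0.8 -0.76 -0.705 0 0;0 0 0.8 -0.76 -0.705 0 0")

```text
t: 5.5
position: [0.488, 0.3008, 0.1802]
eef_rot: [0.001, 0.773, -0.634, -0.0]
contact_force: [-0.8, -0.2, -4.0]
opening: 0.0158
```

```bash
python3 -c "
from h import *
goal(.491,.2986,.088,-79.1)"
```

```text
t 5.50 p [0.488  0.3008 0.1802] th -78.68 F [-0.8 -0.2 -4. ] op 0.0158 q [-1.25  0.47  0.79  1.9  -0.41  0.94 -1.65]
rot [ 0.0022 -0.0007  0.007 ] d [ 0.0089 -0.009   0.3072] rows>= 2.2 scaled 1/1.00: [ 0.002 -0.001  0.007] [ 0.009 -0.009  0.307]
```

move_arm(deltas="0 0 0.005 0.005 -0.005 0.03 0;0 0 0.005 0.005 -0.005 0.09 0;0 0 0.005 0.005 -0.005 0.15 0;0 0 0.005 0.005 -0.005 0.2 0;0 0 0.005 0.005 -0.005 0.24 0;0 0 0.005 0.005 -0.005 0.26 0;0 0 0.005 0.005 -0.005 0.27 0;0 0 0.005 0.005 -0.005 0.27 0;0 0 0.005 0.005 -0.005 0.27 0;0 0 0.005 0.005 -0.005 0.27 0")

```text
t: 6.33
position: [0.4924, 0.2972, 0.1015]
eef_rot: [-0.001, 0.77, -0.638, 0.0]
contact_force: [-0.0, -0.3, -2.8]
opening: 0.0158
```

```bash
python3 -c "
from h import *
goal(.491,.2986,.087,-79.1)"
```

```text
t 6.33 p [0.4924 0.2972 0.1015] th -79.22 F [-0.  -0.3 -2.8] op 0.0158 q [-1.17  0.58  0.7   1.95 -0.51  0.8  -1.56]
rot [-0.0012  0.0007 -0.0019] d [-0.0055  0.0039  0.0484] rows>= 0.4 scaled 1/1.00: [-0.001  0.001 -0.002] [-0.005  0.004  0.048]
```

move_arm(deltas="0 0 0 -0.004 0.003 0.015 0;0 0 0 -0.004 0.003 0.025 0;0 0 0 -0.004 0.003 0.032 0;0 0 0 -0.004 0.003 0.038 0;0 0 0 -0.004 0.003 0.043 0;0 0 0 -0.004 0.003 0.047 0;0 0 0 -0.004 0.003 0.05 0;0 0 0 -0.004 0.003 0.05 0")

```text
t: 7.0
position: [0.4908, 0.2979, 0.0857]
eef_rot: [0.0, 0.77, -0.638, 0.0]
contact_force: [-0.5, -0.2, -3.2]
opening: 0.0157
```

```bash
python3 -c "
from h import *
goal(.491,.2986,.087,-79.1)"
```

```text
t 7.00 p [0.4908 0.2979 0.0857] th -79.23 F [-0.5 -0.2 -3.2] op 0.0157 q [-1.16  0.6   0.68  1.96 -0.53  0.77 -1.55]
rot [ 0.     -0.     -0.0021] d [-0.0022 -0.0011 -0.0042] rows>= 0.0 scaled 1/1.00: [ 0.    -0.    -0.002] [-0.002 -0.001 -0.004]
```

move_arm(deltas="0 0 0 0 0 0.003 0;0 0 0 0 0 0.006 0;0 0 0 0 0 0.009 0;0 0 0 0 0 0.009 0")

```text
t: 7.33
position: [0.4909, 0.2977, 0.0855]
eef_rot: [-0.0, 0.77, -0.638, -0.001]
contact_force: [-8.9, -4.7, 24.7]
opening: 0.016
```

move_arm(deltas="0 0 0 0 0 -0.006 0;0 0 0 0 0 -0.007 0;0 0 0 0 0 -0.007 0.6;0 0 0 0 0 -0.007 0.6;0 0 0 0 0 -0.007 0.6;0 0 0 0 0 -0.007 0.6;0 0 0 0 0 -0.007 0.6;0 0 0 0 0 -0.007 0.6;0 0 0 0 0 -0.1 1;0 0 0 0 0 -0.22 1;0 0 0 0 0 -0.34 1;0 0 0 0 0 -0.46 1")

```text
t: 8.33
position: [0.4905, 0.2975, 0.2224]
eef_rot: [0.001, 0.77, -0.638, 0.0]
contact_force: [0.7, 1.5, -0.4]
opening: 0.0757
```

Run:
```python
from h import *
goal(.4331,-.2956,.24,-76.8)
im,P=snap('wrist','w2')
cv2.imwrite('pics/v5.png',im[:,:,::-1])
print(proj(P,[[.491,.2986,.098],[.491,.2986,.004]]))
```

```text
t 8.33 p [0.4905 0.2975 0.2224] th -79.24 F [ 0.7  1.5 -0.4] op 0.0757 q [-1.29  0.42  0.83  1.86 -0.36  1.02 -1.69]
rot [ 0.0006 -0.0008 -0.0407] d [ 1.9067  0.5571 -0.0569] rows>= 14.3 scaled 1/1.91: [ 0.    -0.    -0.021] [ 1.     0.292 -0.03 ]
[[255.86394766 190.28913444]
 [256.27390835 169.54679901]]
```

View pics/v5.png

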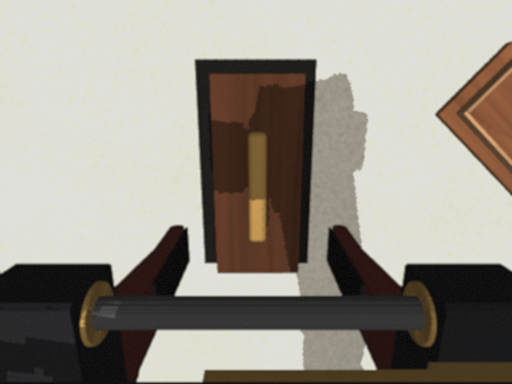

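The view shows the cover upright on the mat with its handle at (257,187), against a predicted (256,190). The dark mat margin is visible on the sides and top. Next I go over the chest to see the bays.

```bash
python3 -c "
from h import *
goal(.5,.01,.24,-77)"
```

```text
t 8.38 p [0.4943 0.2988 0.2292] th -79.30 F [3.3 1.3 3.7] op 0.0798 q [-1.29  0.42  0.84  1.85 -0.36  1.03 -1.69]
rot [-0.0079  0.004  -0.0383] d [ 0.9494  0.1598 -0.0414] rows>= 6.9 scaled 1/1.00: [-0.008  0.004 -0.038] [ 0.949  0.16  -0.041]
```

move_arm(deltas="0 0 -0.04 0.95 0.16 -0.04 1;0 0 -0.04 0.95 0.16 -0.04 1;0 0 -0.04 0.95 0.16 -0.04 1;0 0 -0.04 0.95 0.16 -0.04 1;0 0 -0.04 0.95 0.16 -0.04 1;0 0 -0.04 0.95 0.16 -0.04 1;0 0 -0.04 0.95 0.16 -0.04 1;0 0 -0.04 0.95 0.16 -0.04 1;0 0 -0.04 0.95 0.16 -0.04 1;0 0 -0.04 0.95 0.16 -0.04 1;0 0 -0.04 0.95 0.16 -0.04 1")

```text
t: 9.3
position: [0.497, 0.0107, 0.2328]
eef_rot: [0.0, 0.784, -0.62, -0.0]
contact_force: [-0.6, 0.3, -1.2]
opening: 0.0882
```

Run:
```python
from h import *
goal(.4331,-.2956,.24,-76.8)
im,P=snap('wrist','w3')
u=np.array([np.cos(np.radians(59.1)),np.sin(np.radians(59.1)),0])
c=np.array([.578,.0004,0])
print(proj(P,[c+[0,0,.026],c+.0155*-u+[0,0,.026],c+.0155*u+[0,0,.026]]))
h,s,v=hsv(im);m=((s>100)&(v>50));m[250:]=0
print(rects(P,m,.010,1500))
cv2.imwrite('pics/v6.png',cv2.resize(im[20:280,150:490],None,fx=2,fy=2)[:,:,::-1])
```

```text
t 9.30 p [0.497  0.0107 0.2328] th -76.67 F [-0.6  0.3 -1.2] op 0.0882 q [-0.93  0.26  0.94  2.02 -0.25  0.98 -1.21]
rot [0.0003 0.0003 0.0021] d [ 0.9444  0.4424 -0.0242] rows>= 7.5 scaled 1/1.00: [0.    0.    0.002] [ 0.944  0.442 -0.024]
[[284.25379745 101.6229587 ]
 [294.37757955 112.10866559]
 [273.95702592  90.95807804]]
[(array([  6., 145.]), [0.4581, 0.2916], 177, 29, 1.2), (array([280.,  96.]), [0.5781, -0.0008], 209, 98, 59.1)]
```

View pics/v6.png

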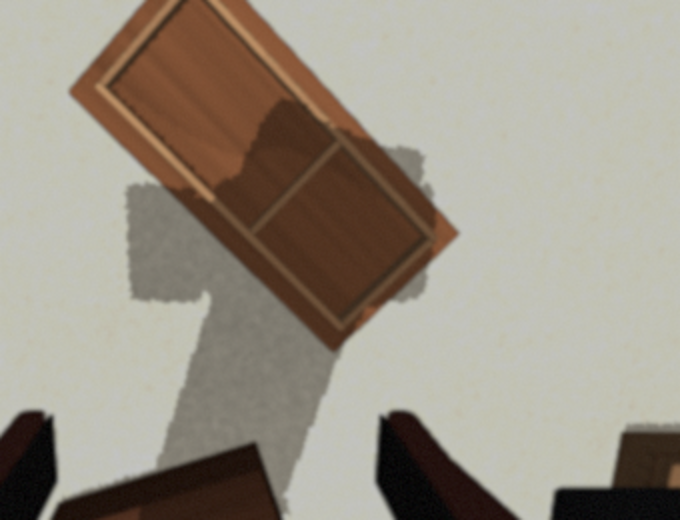

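The crop shows the open chest with the divider centred at full-image (298,113), on the −59° side as predicted. The long bay is therefore at the upper-left (+59.1°) end. The measured board is 209×98 mm at (0.578,−0.001), which matches the given size. Now I move over the long carton.

move_arm(deltas="0 0 0 0.945 0.44 -0.02 1;0 0 0 0.945 0.44 -0.02 1;0 0 0 0.945 0.44 -0.02 1;0 0 0 0.945 0.44 -0.02 1;0 0 0 0.945 0.44 -0.02 1;0 0 0 0.945 0.44 -0.02 1;0 0 0 0.945 0.44 -0.02 1;0 0 0 0.945 0.44 -0.02 1;0 0 0 0.945 0.44 -0.02 1;0 0 0 0.945 0.44 -0.02 1;0 0 0 0.945 0.44 -0.02 1;0 0 0 0.945 0.44 -0.02 1")

```text
t: 10.35
position: [0.4341, -0.2949, 0.2387]
eef_rot: [-0.0, 0.785, -0.62, -0.0]
contact_force: [0.5, 0.4, 0.4]
opening: 0.0877
```

Run:
```python
from h import *
goal(.4331,-.2956,.035,-76.8)
im,P=snap('wrist','w4')
print(proj(P,[[.4331,-.2956,.05],[.608,-.288,.05]]).round())
h,s,v=hsv(im)
x,y=proj(P,[.455,-.29,.05])[0].astype(int);print(x,y,h[y,x],s[y,x],v[y,x])
m=((s>100)&(v>50)&(h>=10)&(h<28));m[275:]=0
[print(r) for r in rects(P,m,.05,800)]
print(cv2.connectedComponents(m.astype(np.uint8))[0])
m=((h>=18)&(h<28)&(s>150));m[275:]=0
[print(r) for r in rects(P,m,.05,200)]
cv2.imwrite('pics/v7.png',im[:,:,::-1])
```

```text
t 10.35 p [ 0.4341 -0.2949  0.2387] th -76.60 F [0.5 0.4 0.4] op 0.0877 q [-0.3   0.33  0.98  1.95 -0.32  1.02 -0.52]
rot [0.0002 0.001  0.0033] d [0.0021 0.0038 0.6789] rows>= 4.9 scaled 1/1.00: [0.    0.001 0.003] [0.002 0.004 0.679]
[[258. 177.]
 [293.  -4.]]
257 155 15 131 76
(array([ 15., 174.]), [0.3754, -0.0355], 55, 51, 32.2)
(array([260., 175.]), [0.4343, -0.2978], 93, 54, 13.3)
(array([467.,  53.]), [0.5946, -0.4586], 99, 91, -64.7)
(array([296.,  18.]), [0.5898, -0.2956], 55, 32, -76.6)
(array([61., 25.]), [0.5441, -0.0755], 89, 88, 59.2)
9
(array([434.,  64.]), [0.5772, -0.4403], 79, 47, 37.6)
```

View pics/v7.png

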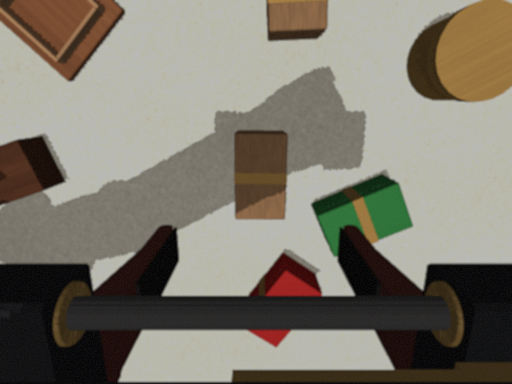

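The wrist view shows the brown long carton centred at (261,175), with the red and green look-alikes at (275,300) and (362,210). It measures 93×54 mm at (0.434,−0.297), so it is the right one and reachable.

move_arm(deltas="0 0 0.002 0.005 0 0.1 0.9;0 0 0.002 0.005 0 0.22 0.9;0 0 0.002 0.005 0 0.34 0.9;0 0 0.002 0.005 0 0.46 0.9;0 0 0.002 0.005 0 0.56 0.9;0 0 0.002 0.005 0 0.63 0.9;0 0 0.002 0.005 0 0.66 0.9;0 0 0.002 0.005 0 0.67 0.9;0 0 0.002 0.005 0 0.67 0.9;0 0 0.002 0.005 0 0.67 0.9")

```text
t: 11.23
position: [0.4344, -0.2987, 0.0392]
eef_rot: [-0.0, 0.783, -0.622, 0.001]
contact_force: [0.3, -0.6, 0.8]
opening: 0.0791
```

```bash
python3 -c "
from h import *
goal(.4343,-.2975,.036,-76.7)"
```

```text
t 11.23 p [ 0.4344 -0.2987  0.0392] th -76.90 F [ 0.3 -0.6  0.8] op 0.0791 q [-0.03  0.63  0.68  2.09 -0.66  0.65 -0.25]
rot [-0.0014 -0.001  -0.0033] d [-0.004  -0.0007  0.0106] rows>= 0.1 scaled 1/1.00: [-0.001 -0.001 -0.003] [-0.004 -0.001  0.011]
```

Close the gripper, then lift.

move_arm(deltas="0 0 0 -0.003 0 0.008 0;0 0 0 -0.003 0 0.008 0;0 0 0 -0.003 0 0.008 0;0 0 0 -0.003 0 0.008 0;0 0 0 -0.003 0 0.008 0;0 0 0 -0.003 0 0.008 0;0 0 0 -0.003 0 0.008 0;0 0 0 -0.003 0 -0.02 0;0 0 0 -0.003 0 -0.07 0;0 0 0 -0.003 0 -0.15 0;0 0 0 -0.003 0 -0.25 0;0 0 0 -0.003 0 -0.3 0")

```text
t: 12.23
position: [0.4334, -0.2985, 0.1307]
eef_rot: [-0.0, 0.783, -0.622, 0.001]
contact_force: [1.2, -0.3, -1.3]
opening: 0.0558
```

```bash
python3 -c "
from h import *
goal(.597,.0312,.125,-30.9)"
```

```text
t 12.23 p [ 0.4334 -0.2985  0.1307] th -76.99 F [ 1.2 -0.3 -1.3] op 0.0558 q [-0.16  0.49  0.84  2.05 -0.5   0.81 -0.37]
rot [-5.000e-04 -1.800e-03 -7.682e-01] d [-0.9482 -0.7788  0.0184] rows>= 8.8 scaled 1/1.00: [-0.001 -0.002 -0.768] [-0.948 -0.779  0.018]
```

move_arm(deltas="0 0 -0.03 -0.03 -0.03 0 0;0 0 -0.09 -0.11 -0.09 0 0;0 0 -0.17 -0.21 -0.17 0 0;0 0 -0.26 -0.32 -0.26 0 0;0 0 -0.35 -0.43 -0.35 0 0;0 0 -0.44 -0.54 -0.44 0 0;0 0 -0.53 -0.65 -0.53 0 0;0 0 -0.61 -0.75 -0.62 0 0;0 0 -0.68 -0.84 -0.69 0 0;0 0 -0.74 -0.9 -0.74 0 0;0 0 -0.765 -0.94 -0.775 0 0;0 0 -0.767 -0.948 -0.779 0 0")

```text
t: 13.23
position: [0.5971, 0.0365, 0.1268]
eef_rot: [-0.0, 0.965, -0.263, -0.001]
contact_force: [-0.1, 0.7, -1.9]
opening: 0.0561
```

move_arm(deltas="0 0 0 0 0 0 0;0 0 0 0 0 0 0;0 0 0 0 0 0 0")

```text
t: 13.48
position: [0.5956, 0.0297, 0.128]
eef_rot: [0.001, 0.963, -0.268, -0.0]
contact_force: [0.1, 0.5, -1.6]
opening: 0.0558
```

Run:
```python
from h import *
im,P=snap('wrist','w5')
goal(.597,.0315,.075,-30.9)
h,s,v=hsv(im)
m=((s>90)&(v>40));m[285:]=0
[print(r) for r in rects(P,m,.010,1500)]
[print(r) for r in rects(P,m,.145,1500)]
cv2.imwrite('pics/v8.png',im[:,:,::-1])
```

```text
t 13.53 p [0.5958 0.0299 0.1281] th -31.13 F [ 0.5  0.5 -1.7] op 0.0561 q [-0.6   0.54  0.6   1.87 -0.39  0.85 -0.34]
rot [ 0.0009  0.     -0.0039] d [ 0.0007 -0.0069  0.1769] rows>= 1.3 scaled 1/1.00: [ 0.001  0.    -0.004] [ 0.001 -0.007  0.177]
(array([496., 190.]), [0.7649, -0.0778], 110, 37, 70.9)
(array([258., 197.]), [0.5907, 0.0214], 158, 114, 58.8)
(array([496., 190.]), [0.6982, 0.0083], 54, 18, 70.9)
(array([258., 197.]), [0.6123, 0.0572], 78, 56, 58.8)
```

View pics/v8.png

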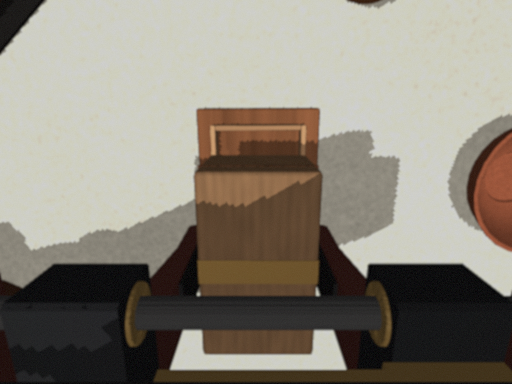

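The view shows the held carton square with the chest. It spans columns 197–320, the walls span 212–305, and both are centred at 258. I'll check the fore-aft offset before lowering.

Run:
```python
from h import *
im,P=load('w5');u=np.array([.5135,.8581]);n=np.array([-u[1],u[0]]);T=np.array([.5958,.0299]);c=np.array([.578,0])
a=ray(P,[258,171],.141)[0,:2];b=ray(P,[[258,127],[211,140],[306,140]],.026)[:,:2];d=ray(P,[258,108],.010)[0,:2]
print('carton front rel TCP',(a-T)@u,'(want .0475) lat',(a-T)@n)
print('wall outer end rel c',(b[0]-c)@u,'want ~.0935; lateral',(b-c)@n, 'board end',(d-c)@u,'want .106')
```

```text
carton front rel TCP 0.045113868654446464 (want .0475) lat -0.00040021700509763284
wall outer end rel c 0.09084176688194755 want ~.0935; lateral [-0.00055529  0.03585643 -0.03767225] board end 0.10473197498946236 want .106
```

move_arm(deltas="0 0 -0.003 0.001 -0.006 0.04 0;0 0 -0.003 0.001 -0.006 0.1 0;0 0 -0.003 0.001 -0.006 0.16 0;0 0 -0.003 0.001 -0.006 0.2 0;0 0 -0.003 0.001 -0.006 0.225 0;0 0 -0.003 0.001 -0.006 0.235 0;0 0 -0.003 0.001 -0.006 0.24 0;0 0 -0.003 0.001 -0.006 0.24 0;0 0 -0.003 0.001 -0.006 0.24 0")

```text
t: 14.28
position: [0.5983, 0.0336, 0.0567]
eef_rot: [-0.0, 0.964, -0.265, 0.001]
contact_force: [0.2, 0.6, -0.7]
opening: 0.0561
```

```bash
python3 -c "
from h import *
goal(.597,.0315,.047,-30.9)"
```

```text
t 14.28 p [0.5983 0.0336 0.0567] th -30.74 F [ 0.2  0.6 -0.7] op 0.0561 q [-0.55  0.64  0.53  1.9  -0.47  0.72 -0.28]
rot [-0.0007 -0.0009  0.0027] d [-0.0003  0.0082  0.0324] rows>= 0.2 scaled 1/1.00: [-0.001 -0.001  0.003] [-0.     0.008  0.032]
```

move_arm(deltas="0 0 0.002 0 0.005 0.008 0;0 0 0.002 0 0.005 0.014 0;0 0 0.002 0 0.005 0.02 0;0 0 0.002 0 0.005 0.025 0;0 0 0.002 0 0.005 0.03 0;0 0 0.002 0 0.005 0.033 0;0 0 0.002 0 0.005 0.036 0")

```text
t: 14.87
position: [0.5969, 0.0324, 0.0461]
eef_rot: [-0.0, 0.964, -0.266, -0.0]
contact_force: [-7.1, 1.0, 18.5]
opening: 0.0559
```

move_arm(deltas="0 0 0 0 0 -0.004 0;0 0 0 0 0 -0.004 0;0 0 0 0 0 -0.004 0.9;0 0 0 0 0 -0.004 0.9;0 0 0 0 0 -0.004 0.9;0 0 0 0 0 -0.004 0.9;0 0 0 0 0 -0.004 0.9;0 0 0 0 0 -0.1 0.9;0 0 0 0 0 -0.22 0.9;0 0 0 0 0 -0.34 0.9;0 0 0 0 0 -0.46 0.9;0 0 0 0 0 -0.46 0.9")

```text
t: 15.87
position: [0.601, 0.0318, 0.1901]
eef_rot: [-0.002, 0.964, -0.266, 0.005]
contact_force: [0.8, -1.0, 0.4]
opening: 0.0789
```

Run:
```python
from h import *
im,P=snap('wrist','w6')
h,s,v=hsv(im)
cv2.imwrite('pics/w6.png',im[:,:,::-1])
goal(.6079,-.2881,.2,-73.6)
```

```text
t 15.92 p [0.5995 0.0322 0.1871] th -30.87 F [-0.5  0.5 -0.2] op 0.0788 q [-0.64  0.47  0.65  1.83 -0.34  0.95 -0.38]
rot [-0.0066 -0.003   0.7122] d [ 0.572   0.9017 -0.0447] rows>= 7.7 scaled 1/1.00: [-0.007 -0.003  0.712] [ 0.572  0.902 -0.045]
```

move_arm(deltas="0 0 0.71 0.57 0.9 -0.08 0.9;0 0 0.71 0.57 0.9 -0.08 0.9;0 0 0.71 0.57 0.9 -0.08 0.9;0 0 0.71 0.57 0.9 -0.08 0.9;0 0 0.71 0.57 0.9 -0.08 0.9;0 0 0.71 0.57 0.9 -0.08 0.9;0 0 0.71 0.57 0.9 -0.08 0.9;0 0 0.71 0.57 0.9 -0.08 0.9;0 0 0.71 0.57 0.9 -0.08 0.9;0 0 0.71 0.57 0.9 -0.08 0.9;0 0 0.71 0.57 0.9 -0.08 0.9;0 0 0.71 0.57 0.9 -0.08 0.9")

```text
t: 16.92
position: [0.6057, -0.2849, 0.2062]
eef_rot: [-0.0, 0.802, -0.597, -0.001]
contact_force: [-0.2, 0.1, -0.0]
opening: 0.079
```

Run:
```python
from h import *
im,P=snap('wrist','w7')
goal(.6079,-.2881,.036,-73.6)
h,s,v=hsv(im)
print(proj(P,[.608,-.288,.05]).round())
m=((s>100)&(v>50)&(h>=8)&(h<28));m[275:]=0
[print(r) for r in rects(P,m,.05,800)]
cv2.imwrite('pics/v9.png',cv2.resize(np.hstack([load('w6')[0],im]),(800,300))[:,:,::-1])
```

```text
t 16.97 p [ 0.6058 -0.2849  0.2064] th -73.29 F [ 0.7  0.2 -0.1] op 0.0793 q [-0.19  0.62  0.82  1.64 -0.5   1.11 -0.52]
rot [0.0004 0.0016 0.0051] d [ 0.0133 -0.0038  0.5681] rows>= 4.1 scaled 1/1.00: [0.    0.002 0.005] [ 0.013 -0.004  0.568]
[[261. 181.]]
(array([427., 233.]), [0.6083, -0.4649], 108, 94, -63.0)
(array([265., 174.]), [0.6131, -0.2905], 62, 55, 15.5)
(array([ 33., 145.]), [0.5725, -0.0634], 116, 89, 59.2)
```

View pics/v9.png

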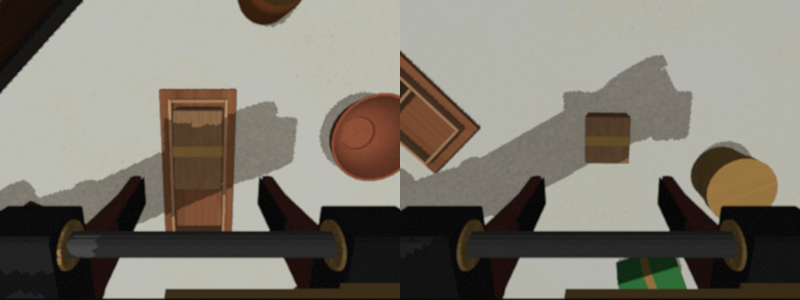

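Left half (wrist view over the chest): the long carton sits squarely inside the long bay, with gaps on all sides. Right half: the short carton's top face is centred near full-image (266,180), which puts it at about (0.6075,−0.292). The tin and green carton are clear of the fingers.

move_arm(deltas="0 0 0.015 0.025 0 0.08 0.9;0 0 0.015 0.025 0 0.2 0.9;0 0 0.015 0.025 0 0.32 0.9;0 0 0.015 0.025 0 0.43 0.9;0 0 0.015 0.025 0 0.51 0.9;0 0 0.015 0.025 0 0.55 0.9;0 0 0.015 0.025 0 0.57 0.9;0 0 0.015 0.025 0 0.57 0.9;0 0 0.015 0.025 0 0.57 0.9;0 0 0.015 0.025 0 0.57 0.9")

```text
t: 17.8
position: [0.6086, -0.2949, 0.0381]
eef_rot: [-0.0, 0.797, -0.604, 0.001]
contact_force: [-0.2, -0.5, 0.4]
opening: 0.0792
```

```bash
python3 -c "
from h import *
goal(.6075,-.2922,.036,-74.3)"
```

```text
t 17.80 p [ 0.6086 -0.2949  0.0381] th -74.34 F [-0.2 -0.5  0.4] op 0.0792 q [-0.09  0.82  0.68  1.72 -0.66  0.84 -0.41]
rot [-0.0021 -0.0017 -0.0006] d [-0.0096  0.0011  0.007 ] rows>= 0.1 scaled 1/1.00: [-0.002 -0.002 -0.001] [-0.01   0.001  0.007]
```

move_arm(deltas="0 0 0 -0.009 0.001 0.005 0;0 0 0 -0.009 0.001 0.005 0;0 0 0 -0.009 0.001 0.005 0;0 0 0 -0.009 0.001 0.005 0;0 0 0 -0.009 0.001 0.005 0;0 0 0 -0.009 0.001 0.005 0;0 0 0 -0.009 0.001 0.005 0;0 0 0 -0.009 0 -0.02 0;0 0 0 -0.009 0 -0.07 0;0 0 0 -0.009 0 -0.15 0;0 0 0 -0.009 0 -0.25 0;0 0 0 -0.009 0 -0.3 0")

```text
t: 18.8
position: [0.6076, -0.2931, 0.1303]
eef_rot: [-0.0, 0.797, -0.605, 0.002]
contact_force: [0.5, -0.1, -0.4]
opening: 0.0555
```

```bash
python3 -c "
from h import *
goal(.550,-.0470,.125,-30.9)"
```

```text
t 18.80 p [ 0.6076 -0.2931  0.1303] th -74.40 F [ 0.5 -0.1 -0.4] op 0.0555 q [-0.15  0.71  0.77  1.69 -0.57  0.98 -0.47]
rot [-0.0014 -0.0036 -0.725 ] d [-0.8418 -0.0356  0.0152] rows>= 6.1 scaled 1/1.00: [-0.001 -0.004 -0.725] [-0.842 -0.036  0.015]
```

move_arm(deltas="0 0 -0.03 -0.03 0 0 0;0 0 -0.09 -0.1 0 0 0;0 0 -0.17 -0.19 -0.01 0 0;0 0 -0.26 -0.3 -0.01 0 0;0 0 -0.35 -0.41 -0.02 0 0;0 0 -0.44 -0.52 -0.02 0 0;0 0 -0.53 -0.62 -0.03 0 0;0 0 -0.61 -0.71 -0.03 0 0;0 0 -0.67 -0.78 -0.035 0 0;0 0 -0.71 -0.825 -0.035 0 0;0 0 -0.725 -0.84 -0.035 0 0;0 0 -0.725 -0.84 -0.035 0 0")

```text
t: 19.8
position: [0.5483, -0.0452, 0.1258]
eef_rot: [-0.0, 0.964, -0.265, -0.0]
contact_force: [0.6, -0.6, -1.3]
opening: 0.0556
```

move_arm(deltas="0 0 0 0 0 0 0;0 0 0 0 0 0 0;0 0 0 0 0 0 0")

```text
t: 20.05
position: [0.549, -0.0479, 0.1263]
eef_rot: [0.0, 0.964, -0.267, 0.0]
contact_force: [-0.1, -0.8, -1.5]
opening: 0.0561
```

Run:
```python
from h import *
im,P=snap('wrist','w8')
goal(.550,-.047,.057,-30.9)
cv2.imwrite('pics/v10.png',im[:300,100:420,::-1])
```

```text
t 20.10 p [ 0.549  -0.0477  0.1262] th -30.99 F [-0.5  0.5 -2.4] op 0.0556 q [-0.5   0.47  0.62  1.98 -0.38  0.8  -0.21]
rot [ 0.0005 -0.0005 -0.0016] d [ 0.0015 -0.0038  0.2308] rows>= 1.7 scaled 1/1.00: [ 0.    -0.001 -0.002] [ 0.002 -0.004  0.231]
```

View pics/v10.png

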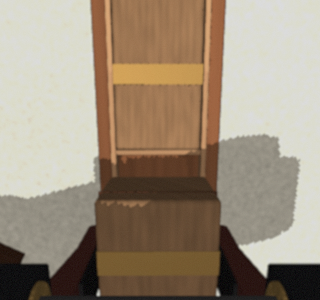

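Run:
```python
from h import *
im,P=load('w8');u=np.array([.5135,.8581]);T=np.array([.549,-.0477]);c=np.array([.578,0])
a=ray(P,[258,199],.1397)[0,:2];b=ray(P,[258,153],.026)[0,:2]
n=np.array([-u[1],u[0]])
print((a-T)@u,'want .030',(a-T)@n,'divider',(b-c)@u,'want -.0175',(ray(P,[[207,140],[320,140]],.026)[:,:2]-c)@n)
```

```text
0.03277399285260743 want .030 -0.0004410439071815163 divider -0.01932240408719535 want -.0175 [ 0.03884296 -0.04804915]
```

The crop shows the short carton square over its bay, with the long carton already in place beyond the divider. The front face reads about 3 mm ahead of nominal, so I'll set the target 3 mm back.

move_arm(deltas="0 0 0 0.002 0.006 0.04 0;0 0 0 0.002 0.006 0.1 0;0 0 0 0.002 0.006 0.15 0;0 0 0 0.002 0.006 0.19 0;0 0 0 0.002 0.006 0.215 0;0 0 0 0.002 0.006 0.225 0;0 0 0 0.002 0.006 0.23 0;0 0 0 0.002 0.006 0.23 0;0 0 0 0.002 0.006 0.23 0")

```text
t: 20.85
position: [0.5489, -0.0482, 0.0577]
eef_rot: [-0.0, 0.964, -0.266, 0.0]
contact_force: [-0.4, 0.2, -1.9]
opening: 0.0559
```

```bash
python3 -c "
from h import *
goal(.5485,-.0495,.047,-30.9)"
```

```text
t 20.85 p [ 0.5489 -0.0482  0.0577] th -30.86 F [-0.4  0.2 -1.9] op 0.0559 q [-0.44  0.58  0.54  2.02 -0.47  0.67 -0.14]
rot [-0.0005 -0.0008  0.0007] d [0.001  0.0045 0.0358] rows>= 0.3 scaled 1/1.00: [-0.001 -0.001  0.001] [0.001 0.004 0.036]
```

move_arm(deltas="0 0 0 0.001 0.003 0.008 0;0 0 0 0.001 0.003 0.014 0;0 0 0 0.001 0.003 0.02 0;0 0 0 0.001 0.003 0.025 0;0 0 0 0.001 0.003 0.03 0;0 0 0 0.001 0.003 0.034 0;0 0 0 0.001 0.003 0.037 0;0 0 0 0.001 0.003 0.039 0")

```text
t: 21.52
position: [0.5482, -0.049, 0.0454]
eef_rot: [0.0, 0.964, -0.266, -0.0]
contact_force: [-1.1, -0.1, -1.0]
opening: 0.0555
```

move_arm(deltas="0 0 0 0 0 0.003 0;0 0 0 0 0 0.006 0;0 0 0 0 0 0.009 0;0 0 0 0 0 0.009 0")

```text
t: 21.85
position: [0.5483, -0.049, 0.045]
eef_rot: [-0.001, 0.964, -0.266, -0.0]
contact_force: [-9.6, 3.0, 26.3]
opening: 0.056
```

move_arm(deltas="0 0 0 0 0 -0.006 0;0 0 0 0 0 -0.006 0;0 0 0 0 0 -0.006 0.9;0 0 0 0 0 -0.006 0.9;0 0 0 0 0 -0.006 0.9;0 0 0 0 0 -0.006 0.9;0 0 0 0 0 -0.006 0.9;0 0 0 0 0 -0.1 0.9;0 0 0 0 0 -0.22 0.9;0 0 0 0 0 -0.34 0.9;0 0 0 0 0 -0.46 0.9;0 0 0 0 0 -0.5 0.9")

```text
t: 22.85
position: [0.5505, -0.0498, 0.1975]
eef_rot: [-0.001, 0.964, -0.266, 0.003]
contact_force: [0.8, -0.7, 1.2]
opening: 0.0792
```

Run:
```python
from h import *
im,P=snap('wrist','w9');sc,_=snap('scene','s9')
cv2.imwrite('pics/v11.png',np.hstack([im[:300,130:400],cv2.resize(sc[150:320,180:360],(318,300))])[:,:,::-1])
goal(.4905,.2977,.22,-79.2)
```

```text
t 22.95 p [ 0.5499 -0.0491  0.1952] th -30.85 F [-0.2  0.9  0.5] op 0.0789 q [-0.56  0.38  0.69  1.93 -0.3   0.93 -0.27]
rot [-0.0047 -0.0021  0.8059] d [-0.7623 -0.8912 -0.0824] rows>= 8.5 scaled 1/1.00: [-0.005 -0.002  0.806] [-0.762 -0.891 -0.082]
```

View pics/v11.png

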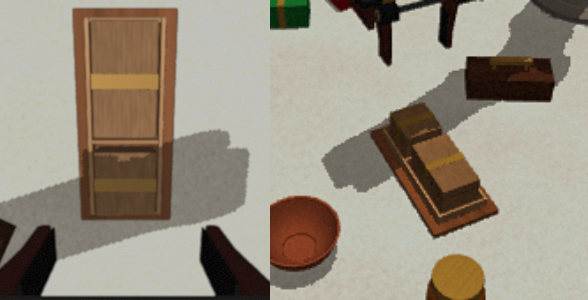

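Both cartons sit level inside their bays, with the walls visible all round, in both the wrist view (left) and the scene view (right). I'll fetch the cover now.

move_arm(deltas="0 0 0.805 -0.762 -0.89 -0.08 0.7;0 0 0.805 -0.762 -0.89 -0.08 0.7;0 0 0.805 -0.762 -0.89 -0.08 0.7;0 0 0.805 -0.762 -0.89 -0.08 0.7;0 0 0.805 -0.762 -0.89 -0.08 0.7;0 0 0.805 -0.762 -0.89 -0.08 0.7;0 0 0.805 -0.762 -0.89 -0.08 0.7;0 0 0.805 -0.762 -0.89 -0.08 0.7;0 0 0.805 -0.762 -0.89 -0.08 0.7;0 0 0.805 -0.762 -0.89 -0.08 0.7;0 0 0.805 -0.762 -0.89 -0.08 0.7;0 0 0.805 -0.762 -0.89 -0.08 0.7")

```text
t: 23.95
position: [0.4884, 0.2962, 0.2154]
eef_rot: [0.001, 0.771, -0.637, 0.0]
contact_force: [-0.6, -0.7, -0.3]
opening: 0.0613
```

Run:
```python
from h import *
goal(.4907,.2978,.087,-79.2)
im,P=snap('wrist','w10');h,s,v=hsv(im)
br=((h>=17)&(h<30)&(s>130)&(v>60));br[255:]=0
[print(r) for r in rects(P,br,.098,100)]
print(proj(P,[.4907,.2978,.098]))
```

```text
t 23.95 p [0.4884 0.2962 0.2154] th -79.18 F [-0.6 -0.7 -0.3] op 0.0613 q [-1.3   0.43  0.85  1.87 -0.38  1.01 -1.67]
rot [ 0.0018 -0.0019  0.0004] d [-0.0046 -0.0093  0.4279] rows>= 3.1 scaled 1/1.00: [ 0.002 -0.002  0.   ] [-0.005 -0.009  0.428]
(array([256., 185.]), [0.4928, 0.2979], 99, 16, 11.2)
[[255.45397588 190.11557309]]
```

move_arm(deltas="0 0 0 -0.004 -0.009 0.05 0.7;0 0 0 -0.004 -0.009 0.14 0.7;0 0 0 -0.004 -0.009 0.24 0.7;0 0 0 -0.004 -0.009 0.33 0.7;0 0 0 -0.004 -0.009 0.39 0.7;0 0 0 -0.004 -0.009 0.415 0.7;0 0 0 -0.004 -0.009 0.423 0.7;0 0 0 -0.004 -0.009 0.423 0.7;0 0 0 -0.004 -0.009 0.423 0.7")

```text
t: 24.75
position: [0.4922, 0.2988, 0.0908]
eef_rot: [-0.001, 0.77, -0.638, 0.0]
contact_force: [0.1, -0.3, 0.1]
opening: 0.0614
```

```bash
python3 -c "
from h import *
goal(.4907,.2978,.087,-79.2)"
```

```text
t 24.75 p [0.4922 0.2988 0.0908] th -79.21 F [ 0.1 -0.3  0.1] op 0.0614 q [-1.18  0.6   0.71  1.95 -0.55  0.79 -1.54]
rot [-0.0013  0.0005 -0.0002] d [0.0024 0.0057 0.0126] rows>= 0.1 scaled 1/1.00: [-0.001  0.    -0.   ] [0.002 0.006 0.013]
```

move_arm(deltas="0 0 0 0.002 0.005 0.009 0.7;0 0 0 0.002 0.005 0.009 0;0 0 0 0.002 0.005 0.009 0;0 0 0 0.002 0.005 0.009 0;0 0 0 0.002 0.005 0.009 0;0 0 0 0.002 0.005 0.009 0;0 0 0 0.002 0.005 0.009 0;0 0 0 0.002 0.005 0.009 0;0 0 0 0.002 0.005 0.009 0;0 0 0 0.002 0.005 0.009 0;0 0 0 0.002 0.005 0.009 0")

```text
t: 25.67
position: [0.49, 0.2981, 0.0872]
eef_rot: [0.0, 0.771, -0.637, 0.0]
contact_force: [0.2, -0.4, 0.1]
opening: 0.0157
```

```bash
python3 -c "
from h import *
goal(.4907,.2978,.087,-79.2)"
```

```text
t 25.67 p [0.49   0.2981 0.0872] th -79.16 F [ 0.2 -0.4  0.1] op 0.0157 q [-1.18  0.6   0.7   1.96 -0.55  0.78 -1.54]
rot [ 0.0001 -0.0002  0.0007] d [ 0.0014 -0.0021  0.0007] rows>= 0.0 scaled 1/1.00: [ 0.    -0.     0.001] [ 0.001 -0.002  0.001]
```

move_arm(deltas="0 0 0 0 0 -0.02 0;0 0 0 0 0 -0.06 0;0 0 0 0 0 -0.12 0;0 0 0 0 0 -0.19 0;0 0 0 0 0 -0.26 0;0 0 0 0 0 -0.33 0;0 0 0 0 0 -0.38 0;0 0 0 0 0 -0.4 0;0 0 0 0 0 -0.4 0")

```text
t: 26.42
position: [0.4907, 0.2986, 0.2091]
eef_rot: [-0.002, 0.771, -0.637, 0.0]
contact_force: [-0.1, 0.0, -3.8]
opening: 0.0162
```

```bash
python3 -c "
from h import *
goal(.5773,-.001,.2,-30.9)"
```

```text
t 26.42 p [0.4907 0.2986 0.2091] th -79.15 F [-0.1  0.  -3.8] op 0.0162 q [-1.29  0.44  0.84  1.87 -0.39  1.   -1.66]
rot [-2.900e-03  8.000e-04 -8.042e-01] d [ 1.0353 -0.0957  0.0285] rows>= 7.5 scaled 1/1.04: [-0.003  0.001 -0.777] [ 1.    -0.092  0.028]
```

move_arm(deltas="0 0 -0.03 0.04 0 0 0;0 0 -0.1 0.12 -0.01 0 0;0 0 -0.18 0.22 -0.02 0 0;0 0 -0.28 0.34 -0.03 0 0;0 0 -0.38 0.46 -0.04 0 0;0 0 -0.48 0.58 -0.06 0 0;0 0 -0.58 0.7 -0.07 0 0;0 0 -0.67 0.81 -0.08 0 0;0 0 -0.74 0.9 -0.09 0 0;0 0 -0.79 0.96 -0.09 0 0;0 0 -0.8 0.99 -0.09 0.01 0;0 0 -0.804 1 -0.09 0.01 0")

```text
t: 27.42
position: [0.572, 0.0059, 0.203]
eef_rot: [0.001, 0.963, -0.268, -0.001]
contact_force: [-0.0, -0.3, -3.0]
opening: 0.0156
```

move_arm(deltas="0 0 0 0.015 -0.015 0 0;0 0 0 0.03 -0.03 0 0;0 0 0 0.03 -0.03 0 0;0 0 0 0.03 -0.03 0 0;0 0 0 0.03 -0.03 0 0")

```text
t: 27.83
position: [0.5852, 0.0128, 0.204]
eef_rot: [0.0, 0.964, -0.266, -0.0]
contact_force: [-0.3, -1.0, -2.6]
opening: 0.0155
```

```bash
python3 -c "
from h import *
goal(.5773,-.001,.14,-30.9)"
```

```text
t 27.83 p [0.5852 0.0128 0.204 ] th -30.83 F [-0.3 -1.  -2.6] op 0.0155 q [-0.63  0.42  0.66  1.84 -0.31  0.98 -0.38]
rot [0.0003 0.0004 0.0012] d [0.001  0.053  0.2134] rows>= 1.6 scaled 1/1.00: [0.    0.    0.001] [0.001 0.053 0.213]
```

move_arm(deltas="0 0 0.001 0.001 0.02 0 0;0 0 0.001 0.001 0.04 0.01 0;0 0 0.001 0.001 0.053 0.04 0;0 0 0.001 0.001 0.053 0.08 0;0 0 0.001 0.001 0.053 0.12 0;0 0 0.001 0.001 0.053 0.15 0;0 0 0.001 0.001 0.053 0.16 0;0 0 0.001 0.001 0.053 0.16 0;0 0 0.001 0.001 0.053 0.16 0;0 0 0.001 0.001 0.053 0.16 0")

```text
t: 28.67
position: [0.5779, -0.002, 0.1566]
eef_rot: [-0.0, 0.964, -0.267, 0.0]
contact_force: [0.0, 0.1, -2.7]
opening: 0.016
```

Run:
```python
from h import *
goal(.5773,-.001,.108,-30.9)
im,P=snap('wrist','w11')
u=np.array([.5135,.8581]);n=np.array([-u[1],u[0]]);c=np.array([.578,0])
h,s,v=hsv(im)
p=manip.state()['position'];zo=p[2]-.083
br=((h>=17)&(h<30)&(s>130)&(v>60));br[:120]=0;br[255:]=0
print('handle',[r for r in rects(P,br,zo+.094,100)])
cv2.imwrite('pics/v12.png',cv2.resize(im[60:300,150:390],(600,600))[:,:,::-1])
np.save('pics/p11.npy',p)
```

```text
t 28.67 p [ 0.5779 -0.002   0.1566] th -30.97 F [ 0.   0.1 -2.7] op 0.0160 q [-0.58  0.47  0.63  1.9  -0.35  0.88 -0.32]
rot [-0.0004 -0.0007 -0.0012] d [-0.0035 -0.0018  0.162 ] rows>= 1.2 scaled 1/1.00: [-0.    -0.001 -0.001] [-0.004 -0.002  0.162]
handle [(array([258., 206.]), [0.5927, 0.0227], 47, 16, 59.0)]
```

View pics/v12.png

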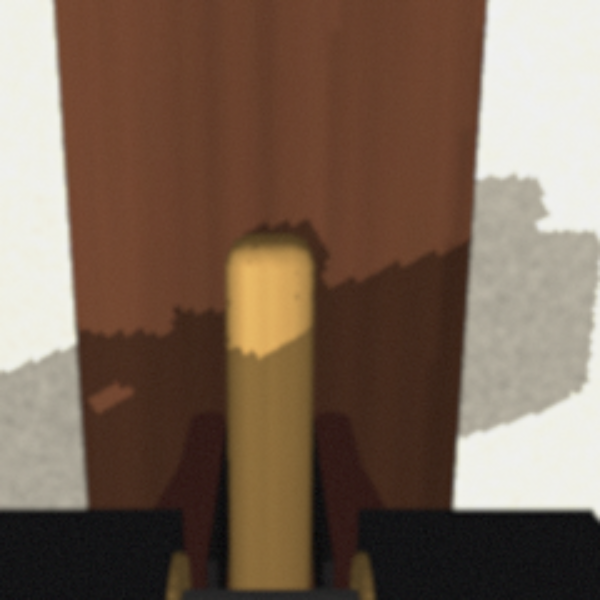

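That was my twelfth and last picture, and it shows the handle squarely gripped, with the bar's far end at full-image (258,156). I'll check its fore-aft offset numerically.

Run:
```python
from h import *
im,P=load('w11');u=np.array([.5135,.8581]);n=np.array([-u[1],u[0]]);c=np.array([.578,0])
p=np.load('pics/p11.npy');zo=p[2]-.083
e=ray(P,[258,156],zo+.094)[0,:2]
print('end rel TCP',(e-p[:2])@u,(e-p[:2])@n,'rel chest',(e-c)@u,'want .05')
# far roof edge
h,s,v=hsv(im);col=s[:,258];r=np.where(col[:150]>80)[0].min();print(r,s[max(r-3,0):r+4,258])
f=ray(P,[258,r],zo+.062)[0,:2];print('roof far edge rel chest',(f-c)@u,'want .0995', 'TCP rel chest',(p[:2]-c)@u,(p[:2]-c)@n)
```

```text
end rel TCP 0.05149392589947162 -0.00027218065570093784 rel chest 0.04972931786709415 want .05
48 [ 13  26  44 108 149 147 142]
roof far edge rel chest 0.0976079642857081 want .0995 TCP rel chest -0.0017646080323774703 -0.0009555129502017774
```

move_arm(deltas="0 0 0 -0.003 -0.002 0.02 0;0 0 0 -0.003 -0.002 0.05 0;0 0 0 -0.003 -0.002 0.08 0;0 0 0 -0.003 -0.002 0.105 0;0 0 0 -0.003 -0.002 0.12 0;0 0 0 -0.003 -0.002 0.125 0;0 0 0 -0.003 -0.002 0.125 0;0 0 0 -0.003 -0.002 0.125 0;0 0 0 -0.003 -0.002 0.125 0")

```text
t: 29.47
position: [0.5773, -0.0012, 0.1191]
eef_rot: [-0.0, 0.964, -0.267, 0.0]
contact_force: [0.2, -0.8, -2.8]
opening: 0.0158
```

```bash
python3 -c "
from h import *
goal(.5775,-.001,.093,-30.9)"
```

```text
t 29.47 p [ 0.5773 -0.0012  0.1191] th -30.98 F [ 0.2 -0.8 -2.8] op 0.0158 q [-0.56  0.52  0.6   1.93 -0.4   0.81 -0.28]
rot [-0.0004 -0.0006 -0.0014] d [ 0.0003 -0.0008  0.087 ] rows>= 0.6 scaled 1/1.00: [-0.    -0.001 -0.001] [ 0.    -0.001  0.087]
```

move_arm(deltas="0 0 0 0 -0.001 0.008 0;0 0 0 0 -0.001 0.016 0;0 0 0 0 -0.001 0.024 0;0 0 0 0 -0.001 0.032 0;0 0 0 0 -0.001 0.04 0;0 0 0 0 -0.001 0.048 0;0 0 0 0 -0.001 0.055 0;0 0 0 0 -0.001 0.055 0")

```text
t: 30.13
position: [0.5768, -0.0008, 0.1017]
eef_rot: [0.0, 0.964, -0.267, -0.0]
contact_force: [0.2, 0.1, -2.2]
opening: 0.0156
```

Below the wall tops (rim at about 0.019) with no contact. I'll carry on down.

move_arm(deltas="0 0 0 0.001 0 0.006 0;0 0 0 0.001 0 0.012 0;0 0 0 0.001 0 0.017 0;0 0 0 0.001 0 0.021 0;0 0 0 0.001 0 0.025 0;0 0 0 0.001 0 0.028 0;0 0 0 0.001 0 0.031 0;0 0 0 0.001 0 0.031 0")

```text
t: 30.8
position: [0.5774, -0.001, 0.0932]
eef_rot: [-0.0, 0.964, -0.267, 0.0]
contact_force: [-1.5, 0.8, -1.0]
opening: 0.0155
```

move_arm(deltas="0 0 0 0 0 0.003 0;0 0 0 0 0 0.006 0;0 0 0 0 0 0.009 0;0 0 0 0 0 0.009 0")

```text
t: 31.13
position: [0.5775, -0.001, 0.0931]
eef_rot: [-0.001, 0.964, -0.267, -0.0]
contact_force: [-11.1, 1.5, 27.8]
opening: 0.016
```

move_arm(deltas="0 0 0 0 0 -0.006 0;0 0 0 0 0 -0.007 0;0 0 0 0 0 -0.007 0.6;0 0 0 0 0 -0.007 0.6;0 0 0 0 0 -0.007 0.6;0 0 0 0 0 -0.007 0.6;0 0 0 0 0 -0.007 0.6;0 0 0 0 0 -0.007 0.6;0 0 0 0 0 -0.1 0.6;0 0 0 0 0 -0.2 0.6;0 0 0 0 0 -0.32 0.6;0 0 0 0 0 -0.4 0.6")

```text
t: 32.13
position: [0.578, -0.0014, 0.2129]
eef_rot: [-0.0, 0.964, -0.267, 0.001]
contact_force: [0.5, -0.4, 0.2]
opening: 0.0527
```

move_arm(deltas="0 0 0 0 0 -0.05 0.6;0 0 0 0 0 -0.05 0.6;0 0 0 0 0 -0.05 0.6;0 0 0 0 0 -0.05 0.6;0 0 0 0 0 -0.05 0.6;0 0 0 0 0 -0.05 0.6")

```text
t: 32.63
position: [0.5766, -0.0009, 0.2239]
eef_rot: [0.001, 0.964, -0.267, -0.001]
contact_force: [-0.1, 1.2, 0.9]
opening: 0.0527
```

Run:
```python
from h import *
goal(.578,0,.2,-30.9)
im,P=snap('wrist','w12');h,s,v=hsv(im)
br=((h>=17)&(h<30)&(s>130)&(v>60));br[:60]=0;br[255:]=0
[print('handle',r) for r in rects(P,br,.104,100)]
m=((s>100)&(v>25)&(h<17));m[:,:200]=0;m[:,340:]=0;m[290:]=0
[print('cover+board@.072',r) for r in rects(P,m,.072,1500)]
# roof and board in scene view: projected corner checks
a,Q=snap('scene','s12');u=np.array([.5135,.8581]);n=np.array([-u[1],u[0]])
t,_=snap('top','top12')
for nm in('jar','bowl','tin'):pass
t0=load('top0')[0];d=cv2.absdiff(t,t0).max(2)
for nm,(x,y) in dict(jar=(167,110),bowl=(251,99),tin=(413,167),small=(223,271)).items():print(nm,d[y-14:y+14,x-14:x+14].mean().round(1))
s0=load('scene0')[0];d=cv2.absdiff(a,s0).max(2)
for nm,(x,y) in dict(cover=(272,240),jar=(285,318),bowl=(195,284),tin=(132,177)).items():print('scene',nm,d[y-20:y+20,x-20:x+20].mean().round(1))
g0=cv2.cvtColor(s0,cv2.COLOR_RGB2GRAY).astype(np.float32);g1=cv2.cvtColor(a,cv2.COLOR_RGB2GRAY).astype(np.float32)
sl=(slice(240,285),slice(245,312));print('cover front shift px',cv2.phaseCorrelate(g0[sl],g1[sl]))
```

```text
t 32.63 p [ 0.5766 -0.0009  0.2239] th -30.98 F [-0.1  1.2  0.9] op 0.0527 q [-0.63  0.39  0.68  1.84 -0.28  1.01 -0.37]
rot [ 0.0017  0.0016 -0.0013] d [ 0.0025 -0.0053  0.0796] rows>= 0.6 scaled 1/1.00: [ 0.002  0.002 -0.001] [ 0.003 -0.005  0.08 ]
handle (array([259., 186.]), [0.5792, 0.0008], 98, 16, 58.8)
cover+board@.072 (array([259., 170.]), [0.579, 0.0], 195, 83, 59.1)
jar 41.9
bowl 14.9
tin 18.8
small 24.1
scene cover 14.8
scene jar 11.1
scene bowl 10.1
scene tin 12.1
cover front shift px ((-0.011663409406779124, 0.4660654938602491), 0.854676917747215)
```

```bash
python3 -c "
from plant import manip
print(manip.hand_in(),manip.state()['t'])"
```

```text
the job is handed in; nothing more can be done
the job is handed in; nothing more can be done
```

The job is done and handed in at about 33 s of robot time. The cover went to the middle of the mat, the long and short cartons went upright into their matching bays, and the cover went back on the chest.

**Last checks:**
- **Cover position:** the wrist view puts the handle at (0.579, 0.001) with its axis at 58.8°. Before the lift it was at (0.578, 0.001) and 59.0°.
- **Cover fully down:** it touched down with the tool at 93 mm, the height expected for the rim on the board. In the scene view its front sits within 0.5 px of where it started.
- **Force:** the highest force I read while setting things down was about 28 N. Those readings come only at the end of each move.
- **Bystanders:** jar, bowl and tin look unchanged in the scene view.

**What disagreed:**
- **Jar in the top view:** the patch around the jar changed a lot. I put that down to the arm or its shadow, because the scene view shows no such change.
- **Small offsets:** the wrist camera read about 2 mm short along the chest. I set the short carton about 3 mm back to allow for its offset in the grip; a picture afterwards showed it inside the walls.
- **Final pictures:** I had used all 12 views, so the check after the cover went back was by measurement only.

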